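# Jack a gate lintel off its trestle and hold it

## Task

Set the blue lever jack on the bench with its saddle centred under the yellow lift clip on the gate lintel, let go of it, and fit the red square-bored handle fully home on the jack's square shaft, lever pointing away from the saddle. Pump once to bed the saddle: press the handle's black grip all the way down and let it come all the way back up; then press the grip all the way down again and finish while holding it down, so that the jack alone keeps the lintel raised. Do not touch the lintel with the robot, keep the jack upright and leave everything else where it is.

Things in the scene. Friction and masses are not known exactly. Their poses are not given: they have to be found in the camera images.
- jack: Blue lever jack, 0.93 kg, loose on the bench. Origin: on the underside, straight below its square shaft; +x along the base to the saddle, z up. Flat base plate 10 mm thick from x = -135 to +140 mm, y = -40 to +40 mm. A column 46 mm across at x = 115 mm carries the saddle; a rib 32 mm high joins it to the tower.
- tower (a point): Middle of the jack's tower, where to grip it: on the shaft axis, 58 mm above the underside. Two blue cheeks, together 44 mm wide across the jack's y and 36 mm long in x, top 70 mm above the bench; the steel shaft stands up from between them to 106 mm.
- saddle_top (a point): Centre of the top face of the jack's round dark saddle (38 mm across), 115 mm along +x from the jack's origin; 82 mm above the bench when down, rises straight up by up to 32 mm.
- rocker (a joint): Angle of the rocker that carries the square shaft: 0 = up (shaft vertical; a spring returns it here), 0.36 rad = all the way down (stop). Turns about a level pin along the jack's y, 58 mm above its underside; pressing the fitted lever down makes it grow. The saddle rises 90 mm per rad and meets the clip at 0.2 rad. Press at the grip: 2 to 4 N at first, 6 to 13 N with the lintel on it.
- shaft_foot (a point): Shoulder at the foot of the square shaft, 78 mm above the jack's underside, 20 mm above the rocker pin; turns with the rocker. The upright steel shaft above it is 16 x 16 mm, 28 mm long, the top 5 mm tapered to 10 x 10 mm; its sides are parallel to the jack's x and y. A handle fully home has its origin here.
- handle: Pump handle, loose, 0.18 kg: red hub 32 x 32 x 32 mm with a square bore 18 x 18 mm right through along z, and a lever along -x: a 14 mm steel rod, then a black grip 24 mm across, 78 to 140 mm from the bore axis. Lies with the bore upright. Origin: on the bore axis at the hub's underside; lever axis 12 mm above that. The hub can be pinched across its y sides.
- grip (a point): Point on the axis of the handle's black grip (24 mm across), 110 mm from the bore axis, where to press down. Fitted with the rocker up it is about 90 mm above the bench; with the rocker down it is some 45 mm lower (the loose fit lets the lever sag a few mm more).
- lintel: Gate lintel, vermilion with black cap 62 mm wide, 0.63 m long, along its own y on two wooden trestles 400 mm apart (365 mm clear between). Underside 106 mm, top 154 mm (tips 170 mm) above the bench; 0.4 to 0.8 kg. Origin: hinge pin at its -y trestle, 126 mm up; +y runs to the free end, which lifts. The jack goes in under it from the robot's side, its x square to the lintel.
- lift_mark (a point): Lift point: centre of the underside of the yellow clip around the lintel (clip 40 mm along the lintel, 70 mm across, with a black dot on top), 100 mm above the bench at the start. The clip sits tight; its place along the lintel differs from run to run.
- lift_top (a point): Centre of the clip's top face, 58 mm straight above the lift point.
- ink_jar: Black round jar, 60 mm across, 70 mm tall. Bystander. Origin: centre of its underside.
- water_bowl: Blue ceramic bowl, 90 mm across, 40 mm tall. Bystander. Origin: centre of its underside.
- paint_can: Vermilion paint can, 72 mm across, 85 mm tall. Bystander. Origin: centre of its underside.
- mallet: Hammer lying flat near the robot on the left. Bystander. Lies along its own x.
- brush: Brush lying flat near the robot on the right. Bystander. Lies along its own x.
- mini_gate: Finished miniature vermilion gate with black top, 170 mm wide (its y), 130 mm tall. Bystander. Origin: centre of its underside.
- blank: Bare wooden blank, 50 x 100 x 30 mm (long in its y). Bystander. Origin: centre of its underside.

How it is judged:
On the way, in this order (a step that is already met when the one before it is completed fails the run):
1. the jack stands with its saddle centred under the lift clip and is let go (horizontal distance between saddle_top and lift_mark below 0.015 m and angle between jack's own z axis and vertical below 0.06 rad and height (world z) of shaft_foot below 0.082 m and contact force between each of the arm, the fingers and jack below 0.2 N and linear speed of jack below 0.01 m/s), for 0.2 s.
2. the handle is fully home on the square shaft, lever away from the saddle (distance between handle and shaft_foot below 0.008 m and angle between the y axis of handle and the y axis of jack, either way round below 0.25 rad and x of grip in the frame of jack below -0.08 m and horizontal distance between saddle_top and lift_mark below 0.015 m and angle between jack's own z axis and vertical below 0.06 rad), for 0.2 s.
3. first stroke: the handle is pressed down and the jack lifts (all of step 2 and value of joint rocker above 0.29 rad), for 0.1 s.
4. the handle has come back up (all of step 2 and value of joint rocker below 0.06 rad), for 0.1 s.
At the end, for the whole second after the job is handed in: Handle home (8 mm) on the shaft, lever away from the saddle, pressed by the robot (over 2 N), rocker beyond 0.29 rad; saddle within 15 mm of the lift point seen from above, alone carrying the lintel, lift point above 106 mm; jack upright and still; robot touches neither jack nor lintel (all of step 3 and height (world z) of lift_mark above 0.106 m and contact force between any of the fingers, the arm and handle above 2 N and contact force between jack and lintel above 1.5 N and contact force between each of the arm, the fingers, handle and lintel below 0.2 N and contact force between each of the arm, the fingers and jack below 0.2 N and linear speed of jack below 0.02 m/s); the arm keeps its last pose, push and grip.
It fails at once if the robot pushes on the lintel (contact force between any of the arm, the fingers and lintel above 3 N).
It fails at once if the jack is tipped over (angle between jack's own z axis and vertical above 0.4 rad).
It fails at once if a bystander is displaced by more than 30 mm (distance of any of ink_jar, water_bowl, paint_can, mallet, brush, mini_gate, blank from where it was at the start of the episode above 0.03 m).
It also fails if it takes over 72 s, if anything falls off the work surface, if the arm or the gripper's body presses on something with over 40 N, if the wrist force passes 120 N, or if a joint passes its speed limit or range.

## Robot

A 7-joint arm with a two-finger parallel gripper is mounted at the origin on the work surface. World frame = base frame: x ahead of the robot, y to its left, z up, the work surface at z = 0. Lengths are in m, angles in rad, forces in N, time in s.
With the tool pointing down it reaches from about 0.35 to 0.9 m from the base axis. Payload 19.9 kg.
Tool frame: the origin (TCP) lies midway between the tips of the shut fingers; the grasp point (between the pads) lies 19 mm behind it; z points along the fingers, y is the direction in which the jaws open and shut (so a half turn about z gives the same grasp; the last joint's range is limited). The gripper opens to 94 mm and grips with 3 to 60 N. Pads are 16 mm wide; open, the fingers measure 119 mm over their backs; the gripper's body (75 mm by 177 mm) begins 78 mm behind the grasp point.
Start: joints at [-1.248, 0.417, -0.01, 1.614, 0.005, 1.111, -0.053], TCP at [0.223, 0.584, 0.205] pointing down, gripper open.
Joint ranges: [-2.81, 2.81], [-0.39, 2.02], [-1.27, 1.25], [0.06, 2.57], [-1.19, 4.33], [0.19, 2], [-2.82, 2.82]. Speed limits (rad/s): [1.89, 1.89, 2.39, 2.39, 3.01, 3.01, 3.01].

## Interface

Orientations are given as a unit quaternion [x, y, z, w].
In Python, from bench import telemetry, vision, job_done gives the robot as it stands.
- The arm moves only by the tool jog_arm, never from a script. Its argument "deltas" is one flat list of numbers, 5 for each row, row after row: the shift along the tool's x, y, z in mm, then the turn about the tool's z in rad, then the finger opening in mm, from 0 to 94. A call has 1 to 5 rows; each row shifts and turns the commanded pose from where the row before left it, along the tool's axes as they then stand; what a row does not reach is not made up. A row lasts 1/8 s, in which the tool goes at most 62.5 mm and 10.7 degrees, less where a joint would pass 70% of its speed; a pose out of reach is approached as far as the arm can. A call is refused whole if a number of a shift passes 62.5 or a number of a turn 0.188, either way. A call with a gripper value outside its range is refused whole. The fingers move at their own pace and stop on an object; "grip_force" is the grip in N (left out, the last holds). Time passes only in rows, so rows that do not move let the fingers close. It gives the time, the measured TCP pose, the force and the opening at its end, in the units of the state.
- telemetry.get_obs(): the state, without advancing time (a new reading comes with each control period).
- vision.get_image(name): name is "scene" or "top"; returns the picture (384x512x3 uint8, red, green, blue); there is no depth.
- vision.get_calibration(name): a dict with "fx", "fy", "cx", "cy" (pixels), "view" (4x4, takes a point from world to camera coordinates). Camera axes: x right, y up, looking along -z (the intrinsics and any distortion apply to the point x, -y, -z); pixel columns grow to the right and rows downward; lengths in m; the calibration is good to about 2 mm. A picture is of the moment at which its call begins. get_calibration takes no time and is no camera call.
- job_done(): hands the job in, once; it reports no verdict.
The state is a dict: "t": time; "qpos": joint angles; "dq": joint speeds; "effort": joint torques, N m; "ee_pos": TCP position; "tool_rot": TCP orientation; "force": force on the tool from outside, world axes, zero at the start; "moment": the same for the moment, N m; "finger_gap": opening from 0.0 (shut) to 1.0 (fully open).
Only numpy, scipy, OpenCV 4.12 (cv2) and the standard library are available. Lean on these libraries where they do the work, as an engineer would, in place of code of your own. Each camera call takes 0.05 s, during which the arm holds its last target. There are 200 camera calls.

## Working session

There is one attempt and no reset: what is moved stays moved. The work goes in short steps, Python scripts to look and compute and a tool call to move; the robot and the scene stay as the last step left them, time stands still between calls to the robot, and variables do not carry over. Pictures are saved under pics/ and viewed, about 8 in all and at most 12, crops included, and the job is handed in when it is done.

Besides the shell and the picture viewer there is one more tool, called after "Request:" as name(argument=value, ...), one argument or row to a line, values as JSON. jog_arm: Moves the arm, as the interface text tells. Its arguments: {"type":"object","properties":{"deltas":{"type":"array"},"grip_force":{"type":"number"}},"required":["deltas"]}

```bash
mkdir -p pics; python3 - <<'E'
from bench import telemetry, vision
import cv2,numpy as np
np.set_printoptions(precision=4,suppress=True)
for n in("scene","top"):
    im=vision.get_image(n); cv2.imwrite(f"pics/{n}0.png",cv2.resize(im[:,:,::-1],(800,600),interpolation=cv2.INTER_CUBIC)); np.save(f"pics/{n}0.npy",im)
    c=vision.get_calibration(n); print(n,c)
print(telemetry.get_obs())
E
```

```text
scene {'fx': 444.16962838867187, 'fy': 444.16962838867187, 'cx': 256.0879698837637, 'cy': 190.37282494977566, 'view': array([[ 0.2944,  0.9556, -0.0098, -0.1632],
       [-0.6289,  0.2014,  0.751 ,  0.2589],
       [ 0.7196, -0.2149,  0.6603, -2.0112],
       [ 0.    ,  0.    ,  0.    ,  1.    ]])}
top {'fx': 463.4882686610243, 'fy': 463.4882686610243, 'cx': 250.30004169655493, 'cy': 193.75695598032624, 'view': array([[ 0.0281, -0.9996, -0.0065, -0.014 ],
       [ 0.9958,  0.0275,  0.087 , -0.5644],
       [-0.0867, -0.0089,  0.9962, -1.412 ],
       [ 0.    ,  0.    ,  0.    ,  1.    ]])}
{'t': 0.1, 'qpos': array([-1.2475,  0.4179, -0.0103,  1.6141,  0.0047,  1.1107, -0.053 ]), 'dq': array([-0.0012, -0.0024,  0.0002, -0.0007, -0.0011,  0.0015, -0.0002]), 'effort': array([  0.0014, -85.2596,   0.6402, -42.6705,  -0.0488,   0.0163,
         0.    ]), 'ee_pos': array([0.2228, 0.5836, 0.2049]), 'tool_rot': array([ 0.1814,  0.9834, -0.0005, -0.0001]), 'force': array([-0.3358, -0.4196, -0.0109]), 'moment': array([ 0.0197, -0.0034, -0.0384]), 'finger_gap': 0.9981329666738273}
```

View pics/top0.png

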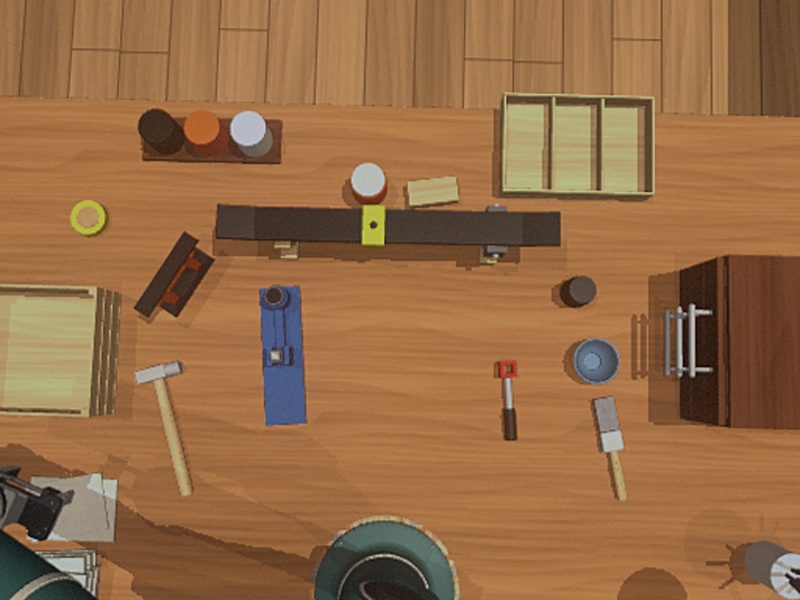

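View pics/scene0.png

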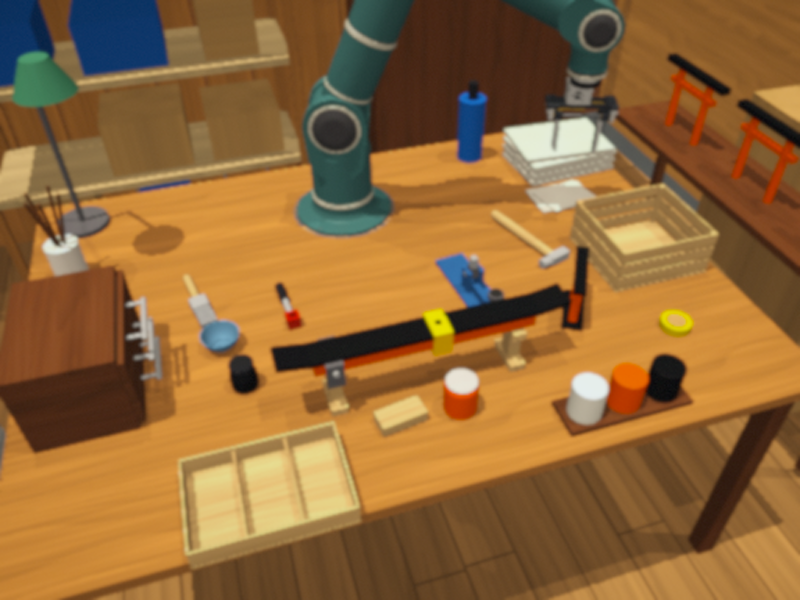

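Top view: the jack is at (283,355) with its saddle at the far end. The clip is at (374,225), and the handle hub at (508,370) with its lever toward the robot. Next I measure these by colour masks.

```bash
cat > h.py <<'E'
import cv2,numpy as np
from bench import telemetry, vision
np.set_printoptions(precision=4,suppress=True)
def ray(n,uv,z):
    c=vision.get_calibration(n);V=c["view"];R=V[:3,:3];C=-R.T@V[:3,3]
    uv=np.atleast_2d(np.asarray(uv,float))
    d=np.c_[(uv[:,0]-c["cx"])/c["fx"],-(uv[:,1]-c["cy"])/c["fy"],-np.ones(len(uv))]@R
    return C+d*((z-C[2])/d[:,2])[:,None]
def proj(n,p):
    c=vision.get_calibration(n);q=c["view"][:3,:3]@np.asarray(p)+c["view"][:3,3]
    return np.array([c["cx"]+c["fx"]*q[0]/-q[2],c["cy"]-c["fy"]*q[1]/-q[2]])
def mask(im,lo,hi,box):
    h=cv2.cvtColor(im,cv2.COLOR_RGB2HSV);m=cv2.inRange(h,np.array(lo),np.array(hi))
    o=np.zeros_like(m);x0,y0,x1,y1=box;o[y0:y1,x0:x1]=m[y0:y1,x0:x1];return o
def outline(m):
    cs,_=cv2.findContours(m,cv2.RETR_EXTERNAL,cv2.CHAIN_APPROX_NONE);return max(cs,key=cv2.contourArea)[:,0,:]
def rect(n,m,z):
    "min-area rectangle of a mask cast on plane z: centre(mm), sides(mm), angle, centroid"
    w=ray(n,outline(m),z)[:,:2]*1000
    r=cv2.minAreaRect(w.astype(np.float32)); ys,xs=np.nonzero(m)
    return r, ray(n,[xs.mean(),ys.mean()],z)[0,:2]*1000, len(xs)
E
python3 - <<'E'
from h import *
im=np.load("pics/top0.npy")
print("jack",rect("top",mask(im,(105,110,40),(125,255,255),(150,170,210,285)),.01))
print("clip",rect("top",mask(im,(22,120,100),(35,255,255),(220,120,260,170)),.158))
print("hub",rect("top",mask(im,(0,170,100),(5,255,255),(310,225,340,245)),.032))
print("hub2",rect("top",mask(im,(170,150,80),(180,255,255),(310,225,340,245)),.032))
print("grip",rect("top",mask(im,(0,0,0),(180,255,70),(310,256,340,290)),.018))
print("lintel",rect("top",mask(im,(0,0,0),(180,255,75),(163,125,362,165)),.162))
print("lintelR",rect("top",mask(im,(0,0,0),(180,255,75),(250,128,300,165)),.154),rect("top",mask(im,(0,0,0),(180,255,75),(170,128,225,165)),.154))
c=np.vstack([im[215:260:3,175],im[225:245,325]]);print(c.tolist())
g=cv2.resize(im[170:300,150:350,::-1],(800,520),interpolation=cv2.INTER_CUBIC);cv2.imwrite("pics/crop0.png",g)
E
```

```text
jack (((455.34442138671875, 216.22076416015625), (269.48944091796875, 76.80429077148438), 4.888051509857178), array([443.2851, 214.6879]), 1437)
clip (((694.5213623046875, 38.06863784790039), (41.31389236450195, 75.25751495361328), 88.33746337890625), array([694.5491,  37.8331]), 371)
hub (((440.718994140625, -230.0817108154297), (30.4338436126709, 30.73038101196289), 1.609143853187561), array([ 441.2228, -230.1754]), 71)Traceback (most recent call last):
  File "<stdin>", line 6, in <module>
  File "h.py", line 19, in rect
    w=ray(n,outline(m),z)[:,:2]*1000
            ~~~~~~~^^^
  File "h.py", line 16, in outline
    cs,_=cv2.findContours(m,cv2.RETR_EXTERNAL,cv2.CHAIN_APPROX_NONE);return max(cs,key=cv2.contourArea)[:,0,:]
                                                                            ~~~^^^^^^^^^^^^^^^^^^^^^^^^
ValueError: max() iterable argument is empty
```

```bash
python3 - <<'E'
from h import *
im=np.load("pics/top0.npy")
def t(l,f):
    try: print(l,f())
    except Exception as e: print(l,e)
t("grip",lambda:rect("top",mask(im,(0,0,0),(180,255,75),(310,256,340,290)),.018))
t("hubgrip",lambda:rect("top",mask(im,(0,0,0),(180,255,75),(310,256,340,290)),.012))
t("linL",lambda:rect("top",mask(im,(0,0,0),(180,255,75),(170,130,225,160)),.154))
t("linR",lambda:rect("top",mask(im,(0,0,0),(180,255,75),(252,130,305,160)),.154))
t("dot",lambda:rect("top",mask(im,(0,0,0),(180,255,90),(234,136,244,151)),.158))
V=vision.get_calibration("top")["view"];print(-V[:3,:3].T@V[:3,3])
g=cv2.resize(im[170:300,150:350,::-1],(800,520),interpolation=cv2.INTER_CUBIC);cv2.imwrite("pics/crop0.png",g)
E
```

```text
grip (((332.54571533203125, -236.94586181640625), (58.43714141845703, 21.38358497619629), 4.049059867858887), array([ 331.5139, -235.7086]), 90)
hubgrip (((332.09735107421875, -237.8885498046875), (58.68101119995117, 21.472822189331055), 4.049050807952881), array([ 331.0611, -236.6461]), 90)
linL (((692.832275390625, 156.57940673828125), (60.63687515258789, 154.59909057617188), 1.5467122793197632), array([692.4691, 156.6041]), 1169)
linR (((693.2540893554688, -74.34687805175781), (60.499229431152344, 148.09454345703125), 1.5309978723526), array([695.2017, -73.4664]), 1046)
dot (((695.1529541015625, 38.06242370605469), (8.636469841003418, 8.51567554473877), 1.7224910259246826), array([694.8112,  38.3792]), 13)
[ 0.44   -0.0111  1.4556]
```

View pics/crop0.png

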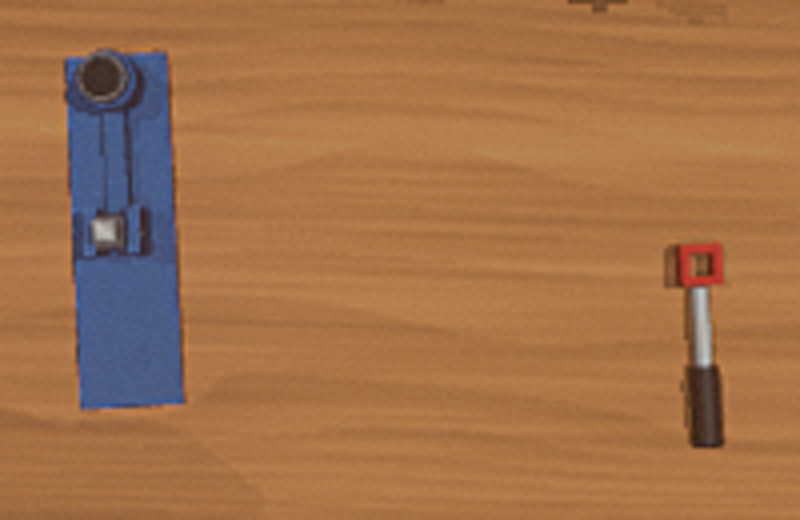

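```bash
cat >> h.py <<'E'
def go(p,psi,turn_first=True):
    "offset from the current pose to TCP p (mm), tool y at psi: mm in present tool axes, in axes after the turn, and the turn"
    from scipy.spatial.transform import Rotation as Ro
    o=telemetry.get_obs();R=Ro.from_quat(o["tool_rot"]).as_matrix();a=np.arctan2(R[1,1],R[0,1])
    d=np.asarray(p)-o["ee_pos"]*1000;tn=-((psi-a+np.pi)%(2*np.pi)-np.pi)
    print("t",o["t"],"tcp",o["ee_pos"]*1000,"yang",a,"F",o["force"],"gap",o["finger_gap"]*94)
    print("now-axes",R.T@d,"after-turn axes",(R@Ro.from_euler("z",tn).as_matrix()).T@d,"turn",tn)
E
python3 - <<'E'
from h import *
im=np.load("pics/top0.npy")
m=mask(im,(0,0,0),(180,255,75),(163,125,362,165))
for nm,edge in(("far",0),("near",-1)):
    pts=[]
    for c in list(range(185,225))+list(range(255,300)):
        r=np.nonzero(m[:,c])[0]
        if len(r)>10: pts.append((c,r[edge]+(-.5 if edge==0 else .5)))
    w=ray("top",pts,.154)*1000; f=np.polyfit(w[:,1],w[:,0],1); print(nm,"slope",f[0],"x at y=38",np.polyval(f,38),len(pts))
m=mask(im,(105,110,40),(125,255,255),(150,170,210,285));ps=[]
for e,s in((0,-.5),(-1,.5)):
    pts=[(np.nonzero(m[r])[0][e]+s,r) for r in list(range(203,222))+list(range(236,266))]
    w=ray("top",pts,.01)*1000;f=np.polyfit(w[:,0],w[:,1],1);ps.append(f);print("jack side slope",f[0],"y at 453",np.polyval(f,453))
# shaft tip
b=mask(im,(0,0,120),(180,60,255),(168,215,185,235));print("shaft",rect("top",b,.106))
go((453,216,120),np.pi/2+.085)
E
```

```text
far slope -0.02021697293939721 x at y=38 725.339789446048 85
near slope -0.005834351892071612 x at y=38 662.2163373649148 85
jack side slope 0.08648174197057668 y at 453 254.78789708711827
jack side slope 0.08917716295360284 y at 453 177.57443144515335
shaft (((454.5095520019531, 215.7360382080078), (11.603683471679688, 14.719024658203125), 1.607566237449646), array([454.7141, 215.4905]), 29)
t 0.1 tcp [222.8396 583.579  204.9196] yang 1.2060548807359306 F [-0.3358 -0.4196 -0.0109] gap 93.82449886733977
now-axes [-346.1329 -261.2091   85.213 ] after-turn axes [-198.1572 -385.7097   85.213 ] turn -0.44974144605896615
```

Request:
jog_arm(
  deltas=[0,0,0,-0.15,94,0,0,0,-0.15,94,0,0,0,-0.152,94,-25,-48,0,0,94,-25,-48,0,0,94],
  grip_force=50,
)

```text
t: 0.72
ee_pos: [0.2816, 0.4912, 0.2049]
tool_rot: [-0.044, 0.999, -0.0, -0.0]
force: [0.8, -0.0, 1.0]
finger_gap: 1.001
```

Request:
jog_arm(
  deltas=[-25,-48,0,0,94,-25,-48,0,0,94,-25,-48,0,0,94,-25,-48,0,0,94,-25,-48,0,0,94],
)

```text
t: 1.35
ee_pos: [0.4272, 0.2627, 0.2054]
tool_rot: [-0.044, 0.999, -0.0, -0.0]
force: [0.5, -0.0, 0.4]
finger_gap: 0.997
```

```bash
python3 -c "
from h import *
go((454,216,39),np.pi/2+.0875)"
```

```text
t 1.35 tcp [427.1661 262.7192 205.4107] yang 1.6580633693995408 F [ 0.5484 -0.0198  0.3759] gap 93.76068964840968
now-axes [-22.6764 -48.865  166.4129] after-turn axes [-22.665  -48.8703 166.4129] turn -0.00023295739535544868
```

Request:
jog_arm(
  deltas=[-23,-49,0,0,94,0,0,40,0,94,0,0,45,0,94,0,0,42,0,94,0,0,39,0,94],
)

```text
t: 1.98
ee_pos: [0.4534, 0.2173, 0.0379]
tool_rot: [-0.044, 0.999, -0.0, -0.0]
force: [0.8, 1.0, 0.4]
finger_gap: 0.999
```

```bash
python3 -c "
from h import *
go((454,216,39),np.pi/2+.0875)
im=vision.get_image('top');np.save('pics/top1.npy',im)
c=cv2.resize(im[150:290,110:250,::-1],(560,560),interpolation=cv2.INTER_CUBIC);cv2.imwrite('pics/c1.png',c)"
```

```text
t 1.975 tcp [453.413  217.3467  37.9448] yang 1.6579829935350097 F [0.7892 1.0288 0.4102] gap 93.9319128247199
now-axes [-0.467  -1.393  -1.0549] after-turn axes [-0.4666 -1.3932 -1.0549] turn -0.00031333325988658345
```

View pics/c1.png

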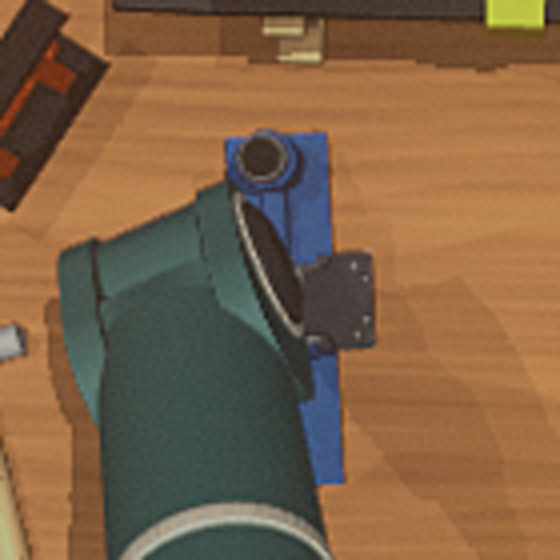

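The gripper straddles the tower and the jack hasn't moved. Closing now.

Request:
jog_arm(
  deltas=[0,-1,0,0,30,0,0,0,0,30,0,0,0,0,30,0,0,0,0,30,0,0,0,0,30],
  grip_force=60,
)

```text
t: 2.65
ee_pos: [0.454, 0.2167, 0.0398]
tool_rot: [-0.044, 0.999, 0.0, 0.0]
force: [0.3, 0.4, 0.0]
finger_gap: 0.505
```

```bash
python3 -c "
from h import *
go((579.5,37,41),np.pi/2+.01)"
```

```text
t 2.65 tcp [453.9833 216.7028  39.8303] yang 1.6580919984418774 F [0.3134 0.3827 0.0141] gap 47.51517210122778
now-axes [-109.372  -189.9614   -1.1513] after-turn axes [-123.714  -180.9486   -1.1513] turn 0.07729567164698103
```

Request:
jog_arm(
  deltas=[0,0,0,0,30,0,0,0,0,30,0,0,-2,0,30,0,0,-1,0,30,0,0,0,0.02,30],
)

```text
t: 3.28
ee_pos: [0.4535, 0.2163, 0.0422]
tool_rot: [-0.033, 0.999, -0.0, -0.0]
force: [0.2, 0.7, -9.1]
finger_gap: 0.463
```

Request:
jog_arm(
  deltas=[0,-10,0,0.02,30,0,-20,0,0.02,30,0,-25,0,0.017,30,0,-25,0,0,30,0,-25,0,0,30],
)

```text
t: 3.9
ee_pos: [0.4564, 0.1092, 0.0425]
tool_rot: [-0.004, 1.0, -0.0, -0.0]
force: [-0.4, 0.1, -9.1]
finger_gap: 0.465
```

```bash
python3 -c "
from h import *
go((579.5,37,41),np.pi/2+.01)
im=vision.get_image('top')
c=cv2.resize(im[120:280,140:300,::-1],(560,560),interpolation=cv2.INTER_CUBIC)
s=vision.get_image('scene');d=cv2.resize(s[140:260,170:400,::-1],(800,418),interpolation=cv2.INTER_CUBIC)
cv2.imwrite('pics/c2.png',d)"
```

```text
t 3.9 tcp [456.3711 109.2119  42.4732] yang 1.5790161274488166 F [-0.3652  0.1282 -9.1144] gap 43.672601946530456
now-axes [-122.5315  -73.2208    1.4863] after-turn axes [-122.401   -73.4388    1.4863] turn -0.0017801993460802024
```

View pics/c2.png

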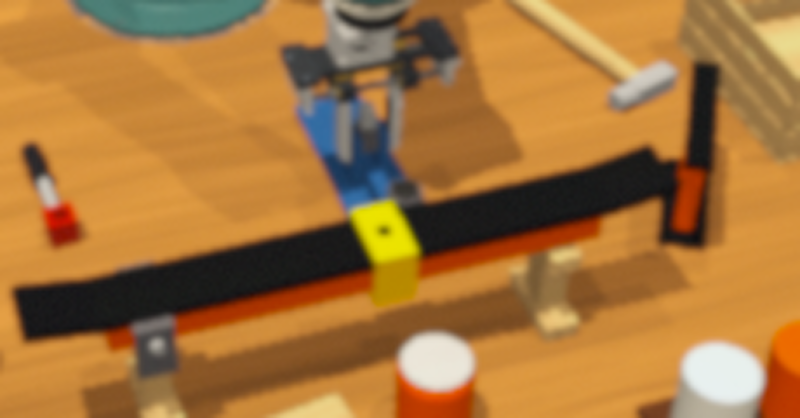

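Request:
jog_arm(
  deltas=[0,-25,0,0,30,-10,-25,0,0,30,-20,-20,0,0,30,-20,-3,0,0,30,-20,0,0,0,30],
)

```text
t: 4.62
ee_pos: [0.5277, 0.0378, 0.0425]
tool_rot: [-0.004, 1.0, -0.0, -0.0]
force: [0.5, -0.6, -8.8]
finger_gap: 0.464
```

Request:
jog_arm(
  deltas=[-20,0,0,0,30,-17,0,0,0,30,-10,0,0,0,30,-5,0,0,0,30,0,0,0,0,30],
)

```text
t: 5.25
ee_pos: [0.5791, 0.0396, 0.0424]
tool_rot: [-0.005, 1.0, -0.0, -0.0]
force: [0.5, -0.2, -8.5]
finger_gap: 0.466
```

```bash
python3 -c "
from h import *
go((579.5,37,39.7),np.pi/2+.01)
im=vision.get_image('top');np.save('pics/top3.npy',im)
print(rect('top',mask(im,(22,120,100),(35,255,255),(220,120,260,170)),.158))
print(rect('top',mask(im,(0,0,0),(180,255,90),(234,136,244,151)),.158))"
```

```text
t 5.25 tcp [579.1308  39.6481  42.3968] yang 1.5807263113415884 F [ 0.5077 -0.1553 -8.4866] gap 43.77864563565948
now-axes [-0.3437 -2.6512  2.6971] after-turn axes [-0.3435 -2.6513  2.6971] turn -7.001545330798109e-05
(((702.3944702148438, 38.23987579345703), (57.57567596435547, 42.50697326660156), 1.527570128440857), array([702.8828,  37.8748]), 293)
(((695.1529541015625, 38.06242370605469), (8.636469841003418, 8.51567554473877), 1.7224910259246826), array([694.8112,  38.3792]), 13)
```

Shifting y by -2.5 mm, then lowering and releasing.

Request:
jog_arm(
  deltas=[0,-2.5,0,0,30,0,0,1.5,0,30,0,0,1.5,0,30,0,0,0,0,30,0,0,0,0,60],
)

```text
t: 5.92
ee_pos: [0.5801, 0.0374, 0.04]
tool_rot: [-0.005, 1.0, 0.0, 0.001]
force: [-0.2, 0.3, -0.8]
finger_gap: 0.539
```

Request:
jog_arm(
  deltas=[0,0,0,0,94,0,0,0,0,94,0,0,0,0,94,0,0,0,0,94,0,0,-40,0,94],
)

```text
t: 6.55
ee_pos: [0.5778, 0.0372, 0.0778]
tool_rot: [-0.005, 1.0, -0.0, -0.002]
force: [0.4, -0.3, 0.5]
finger_gap: 0.997
```

Request:
jog_arm(
  deltas=[0,0,-50,0,94,0,0,-50,0,94,50,0,-30,0,94,50,40,0,0,94,30,60,0,0,94],
)

```text
t: 7.18
ee_pos: [0.4501, 0.131, 0.2102]
tool_rot: [-0.004, 1.0, 0.0, 0.001]
force: [1.2, 1.1, -0.0]
finger_gap: 1.0
```

```bash
python3 -c "
from h import *
go((441,-230,120),np.pi/2+.067)
im=vision.get_image('top');np.save('pics/top4.npy',im)
c=cv2.resize(im[110:300,150:370,::-1],(695,600),interpolation=cv2.INTER_CUBIC);cv2.imwrite('pics/c4.png',c)"
```

```text
t 7.175 tcp [450.1312 131.0472 210.1715] yang 1.5786952194099635 F [ 1.2187  1.1117 -0.0241] gap 94.01576466127666
now-axes [  12.1047 -360.9948   90.0309] after-turn axes [  33.4063 -359.6496   90.0309] turn -0.059101107384933016
```

View pics/c4.png

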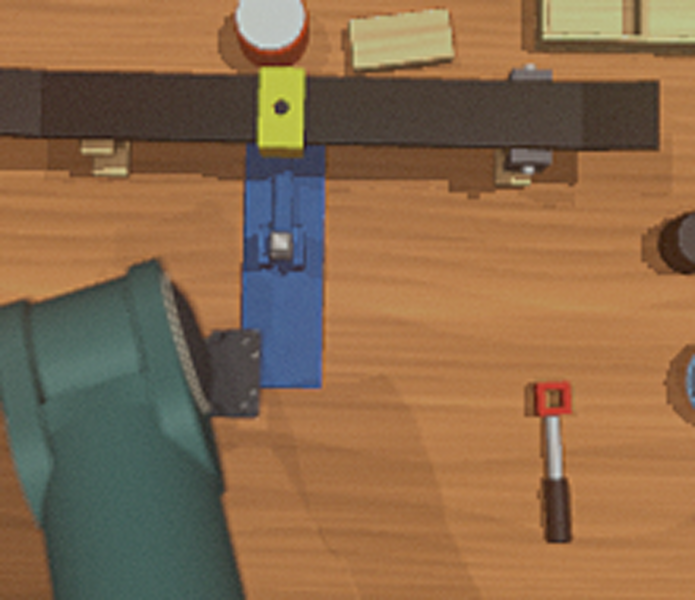

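```bash
python3 -c "
from h import *
im=np.load('pics/top4.npy')
b=mask(im,(0,0,120),(180,60,255),(230,178,248,196));print('shaft',rect('top',b,.106))
m=mask(im,(105,110,40),(125,255,255),(222,156,256,236));
for e,s in((0,-.5),(-1,.5)):
    rs=[r for r in (list(range(165,178))+list(range(197,232))) if (r<212 or e) and m[r].any()]
    pts=[(np.nonzero(m[r])[0][e]+s,r) for r in rs]
    w=ray('top',pts,.01)*1000;f=np.polyfit(w[:,0],w[:,1],1);print('side slope',f[0],'y at 580',np.polyval(f,580),'res',np.std(w[:,1]-np.polyval(f,w[:,0])))
pts=[(c,np.nonzero(m[:,c])[0][-1]+.5) for c in range(236,250)]
w=ray('top',pts,.01)*1000;print('rear edge x',w[:,0].mean(),w[:,1].mean())
"
```

```text
shaft (((579.3375244140625, 36.208003997802734), (11.773490905761719, 14.675520896911621), 1.5748343467712402), array([578.9491,  36.4295]), 31)
side slope -0.04544091083792304 y at 580 73.56024081373093 res 6.3776412387158
side slope 0.026051556645947608 y at 580 0.7284118887611211 res 4.529477658215497
rear edge x 444.78360026311265 22.74045467753918
```

Request:
jog_arm(
  deltas=[0,0,0,-0.059,94,5,-50,0,0,94,5,-60,0,0,94,5,-60,0,0,94,5,-60,0,0,94],
)

```text
t: 7.85
ee_pos: [0.4474, -0.1017, 0.2098]
tool_rot: [-0.035, 0.999, -0.0, 0.0]
force: [0.9, -0.2, 0.1]
finger_gap: 0.999
```

Request:
jog_arm(
  deltas=[5,-60,0,0,94,5,-50,0,0,94,3,-20,30,0,94,0,0,50,0,94,0,0,30,0,94],
)

```text
t: 8.48
ee_pos: [0.4429, -0.2305, 0.0976]
tool_rot: [-0.034, 0.999, 0.0, -0.001]
force: [0.6, 1.3, -0.1]
finger_gap: 0.999
```

```bash
python3 -c "
from h import *
go((441,-230,6),np.pi/2+.067)"
```

```text
t 8.475 tcp [ 442.8943 -230.4511   97.6074] yang 1.6394919793295146 F [ 0.5987  1.2984 -0.082 ] gap 93.8802966155977
now-axes [ 1.7328  0.5526 91.61  ] after-turn axes [ 1.7337  0.5497 91.61  ] turn 0.0016956525346181195
```

Request:
jog_arm(
  deltas=[2,0,40,0,94,0,0,35,0,94,0,0,16,0,94,0,0,0,0,25,0,0,0,0,25],
  grip_force=40,
)

```text
t: 9.1
ee_pos: [0.4424, -0.2309, 0.0096]
tool_rot: [-0.035, 0.999, -0.0, 0.001]
force: [-0.2, -0.1, -0.3]
finger_gap: 0.825
```

Request:
jog_arm(
  deltas=[0,0,0,0,25,0,0,0,0,25,0,0,0,0,25,0,0,0,0,25,0,0,0,0,25],
)

```text
t: 9.72
ee_pos: [0.4417, -0.2305, 0.0085]
tool_rot: [-0.035, 0.999, -0.0, 0.0]
force: [-0.5, 1.5, 2.0]
finger_gap: 0.336
```

```bash
python3 -c "
from h import *
go((579.5,36.3,125),np.pi/2+.01)"
```

```text
t 9.725 tcp [ 441.6924 -230.5195    8.5445] yang 1.640002273924894 F [-0.4606  1.4502  2.0446] gap 31.611779976680086
now-axes [-155.9328  256.6493 -116.4541] after-turn axes [-140.4733  265.4263 -116.4541] turn 0.059205947129997494
```

Request:
jog_arm(
  deltas=[0,0,0,0,25,0,0,-30,0,25,0,0,-50,0,25,0,0,-50,0,25,0,0,-10,0.059,25],
)

```text
t: 10.35
ee_pos: [0.4428, -0.2311, 0.1514]
tool_rot: [-0.005, 1.0, -0.001, 0.002]
force: [0.4, 0.5, -3.2]
finger_gap: 0.339
```

Request:
jog_arm(
  deltas=[-20,40,0,0,25,-30,50,0,0,25,-30,55,0,0,25,-30,55,0,0,25,-15,40,0,0,25],
)

```text
t: 10.98
ee_pos: [0.5648, 0.0133, 0.1481]
tool_rot: [-0.006, 1.0, 0.0, -0.0]
force: [-0.5, -0.3, -1.4]
finger_gap: 0.337
```

Request:
jog_arm(
  deltas=[-10,20,0,0,25,-5,5,0,0,25,0,0,0,0,25,0,0,0,0,25],
)

```text
t: 11.48
ee_pos: [0.5785, 0.034, 0.1485]
tool_rot: [-0.004, 1.0, -0.0, -0.0]
force: [0.6, -0.1, -1.8]
finger_gap: 0.341
```

```bash
python3 -c "
from h import *
go((580,36.3,125),np.pi/2+.01)
im=vision.get_image('top');s=vision.get_image('scene');np.save('pics/top5.npy',im);np.save('pics/sc5.npy',s)
c=cv2.resize(im[130:250,190:310,::-1],(400,400),interpolation=cv2.INTER_CUBIC)
d=cv2.resize(s[120:220,220:320,::-1],(400,400),interpolation=cv2.INTER_CUBIC)
cv2.imwrite('pics/c5.png',np.hstack([c,d]))"
```

```text
t 11.475 tcp [578.5056  33.9636 148.5259] yang 1.5790367004997137 F [ 0.6325 -0.079  -1.8436] gap 32.097401016712176
now-axes [-1.5163  2.3358 23.5245] after-turn axes [-1.5204  2.3331 23.5245] turn -0.0017596262951826702
```

View pics/c5.png

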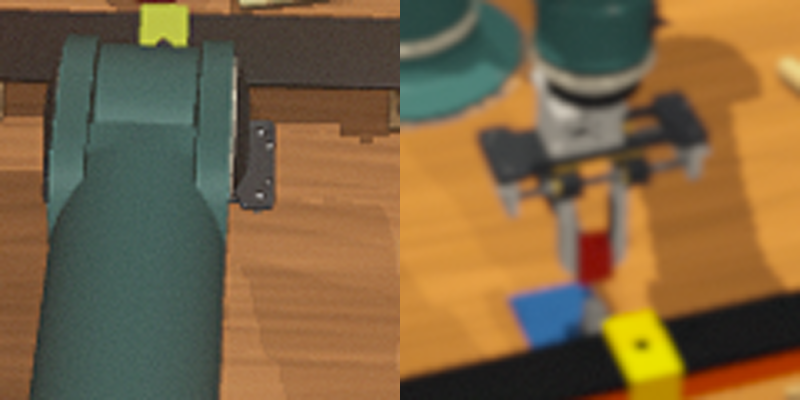

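Request:
jog_arm(
  deltas=[-1.5,2.5,0,0,25,0,0,10,0,25,0,0,10,0,25,0,0,10,0,25,0,0,5,0,25],
  grip_force=40,
)

```text
t: 12.2
ee_pos: [0.5799, 0.038, 0.1124]
tool_rot: [-0.005, 1.0, -0.0, -0.001]
force: [0.2, 0.3, -1.3]
finger_gap: 0.339
```

```bash
python3 -c "
from h import *
go((580,36.3,86.5),np.pi/2+.01)"
```

```text
t 12.2 tcp [579.902   38.0485 112.4469] yang 1.5809933656592354 F [ 0.2251  0.2567 -1.2987] gap 31.87195122245068
now-axes [-0.1089 -1.7411 25.9474] after-turn axes [-0.1093 -1.7411 25.9474] turn 0.00019703886433886098
```

Request:
jog_arm(
  deltas=[0,-1.5,0,0,25,0,0,3,0,25,0,0,3,0,25,0,0,4,0,25,0,0,0,0,25],
)

```text
t: 12.82
ee_pos: [0.5801, 0.0366, 0.1031]
tool_rot: [-0.005, 1.0, -0.0, -0.0]
force: [-0.7, 0.1, -3.0]
finger_gap: 0.34
```

Request:
jog_arm(
  deltas=[0,0,4,0,25,0,0,4,0,25,0,0,3,0,25,0,0,0,0,25],
)

```text
t: 13.32
ee_pos: [0.5801, 0.0366, 0.0921]
tool_rot: [-0.005, 1.0, -0.0, -0.0]
force: [-2.6, 0.5, -3.3]
finger_gap: 0.339
```

Request:
jog_arm(
  deltas=[0.5,0,3,0,25,0,0,2,0,25,0,0,1,0,25,0,0,0,0,25],
)

```text
t: 13.82
ee_pos: [0.58, 0.0366, 0.0866]
tool_rot: [-0.005, 1.0, -0.0, 0.0]
force: [0.5, 0.6, -1.3]
finger_gap: 0.336
```

```bash
python3 -c "
from h import *
go((580,36.3,85),np.pi/2+.01)
o=telemetry.get_obs();print(o['force'],o['moment'])"
```

```text
t 13.825 tcp [580.0226  36.6426  86.5978] yang 1.5810316551105945 F [ 0.4908  0.6304 -1.3234] gap 31.61366787103275
now-axes [ 0.0268 -0.3423  1.5978] after-turn axes [ 0.0268 -0.3423  1.5978] turn 0.00023532831569816892
[ 0.4908  0.6304 -1.3234] [ 0.0362 -0.0536  0.0254]
```

Request:
jog_arm(
  deltas=[0,0,1,0,25,0,0,1,0,25,0,0,0,0,25],
)

```text
t: 14.2
ee_pos: [0.5803, 0.0366, 0.0862]
tool_rot: [-0.005, 1.0, 0.0, 0.001]
force: [-11.8, -0.9, 29.8]
finger_gap: 0.337
```

Request:
jog_arm(
  deltas=[0,0,1,0,25,0,0,0,0,25],
)

```text
t: 14.45
ee_pos: [0.5805, 0.0366, 0.086]
tool_rot: [-0.005, 1.0, 0.0, 0.001]
force: [-15.9, -1.7, 42.6]
finger_gap: 0.339
```

Request:
jog_arm(
  deltas=[0,0,-2,0,25,0,0,0,0,60,0,0,0,0,60,0,0,0,0,60,0,0,0,0,60],
)

```text
t: 15.08
ee_pos: [0.5798, 0.0366, 0.0853]
tool_rot: [-0.005, 1.0, -0.0, -0.0]
force: [-0.2, -0.1, 0.5]
finger_gap: 0.635
```

Request:
jog_arm(
  deltas=[0,0,-30,0,60,0,0,-45,0,60,30,0,-20,0,30,40,50,0,0,0,40,60,0,0,0],
)

```text
t: 15.7
ee_pos: [0.4739, 0.1371, 0.1808]
tool_rot: [-0.004, 1.0, 0.0, 0.0]
force: [0.9, 0.8, 0.1]
finger_gap: 0.353
```

```bash
python3 -c "
from h import *
im=vision.get_image('top');s=vision.get_image('scene');np.save('pics/top6.npy',im);np.save('pics/sc6.npy',s)
go((469,35,125),np.pi/2+.01)
c=cv2.resize(im[130:250,190:310,::-1],(400,400),interpolation=cv2.INTER_CUBIC)
d=cv2.resize(s[120:220,220:320,::-1],(400,400),interpolation=cv2.INTER_CUBIC)
cv2.imwrite('pics/c6.png',np.hstack([c,d]))
print('hub',rect('top',mask(im,(0,170,90),(6,255,255),(225,170,260,200)),.110))
print('grip',rect('top',mask(im,(0,0,0),(180,255,75),(225,205,260,235)),.09))"
```

```text
t 15.8 tcp [471.9393 141.4653 180.5593] yang 1.5881364834569607 F [-0.2286 -1.624   0.4616] gap 25.490314289647618
now-axes [   4.7418 -106.4888   55.3895] after-turn axes [   3.9601 -106.5207   55.3895] turn 0.00734015666206389
hub (((577.4674682617188, 36.03262710571289), (26.459537506103516, 26.29702377319336), 1.690255045890808), array([577.4557,  36.0203]), 64)
grip (((470.68255615234375, 35.69397735595703), (27.494976043701172, 59.011260986328125), 85.07168579101562), array([472.3427,  43.0532]), 217)
```

View pics/c6.png

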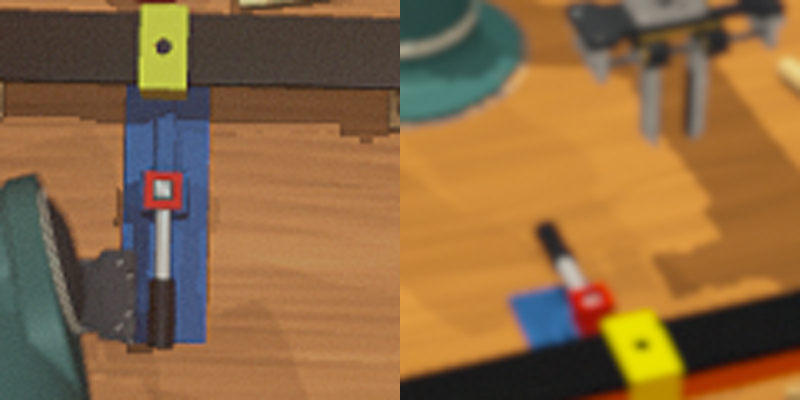

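Request:
jog_arm(
  deltas=[4,-35,0,0,0,0,-50,0,0,0,0,-22,20,0,0,0,0,30,0,0,0,0,10,0,0],
  grip_force=30,
)

```text
t: 16.42
ee_pos: [0.4715, 0.0289, 0.1193]
tool_rot: [-0.005, 1.0, -0.0, -0.001]
force: [-0.1, 0.6, 0.2]
finger_gap: 0.008
```

```bash
python3 -c "
from h import *
go((469.5,35.8,90),np.pi/2+.01)"
```

```text
t 16.425 tcp [471.5488  28.8627 119.3147] yang 1.5804150649550466 F [-0.0701  0.5636  0.1898] gap 0.7523314176366276
now-axes [ 1.9286  6.9754 29.3139] after-turn axes [ 1.9259  6.9761 29.3139] turn -0.000381261839850211
```

Request:
jog_arm(
  deltas=[2,7,0,0,0,0,0,10,0,0,0,0,8,0,0,0,0,6,0,0,0,0,6,0,0],
)

```text
t: 17.05
ee_pos: [0.4699, 0.0362, 0.0901]
tool_rot: [-0.005, 1.0, -0.0, -0.0]
force: [-4.5, 0.6, 3.9]
finger_gap: 0.004
```

Request:
jog_arm(
  deltas=[0,0,5,0,0,0,0,5,0,0,0,0,5,0,0,0,0,3,0,0,0,0,0,0,0],
)

```text
t: 17.68
ee_pos: [0.4693, 0.0362, 0.072]
tool_rot: [-0.005, 1.0, -0.0, -0.001]
force: [-6.2, -0.1, 4.9]
finger_gap: 0.003
```

Request:
jog_arm(
  deltas=[3,0,3,0,0,0.5,0,3,0,0,0.5,0,3,0,0,0,0,0,0,0],
)

```text
t: 18.18
ee_pos: [0.4673, 0.0363, 0.0638]
tool_rot: [-0.005, 1.0, 0.0, 0.001]
force: [1.8, 0.6, 7.7]
finger_gap: 0.004
```

```bash
python3 -c "
from h import *
go((469.5,35.8,60),np.pi/2+.01)
s=vision.get_image('scene');np.save('pics/sc7.npy',s);im=vision.get_image('top');np.save('pics/top7.npy',im)
a=np.load('pics/sc6.npy')
def yel(q): 
    m=mask(q,(22,120,100),(35,255,255),(255,185,310,240));ys,xs=np.nonzero(m);return xs.mean(),ys.mean(),len(xs)
print(yel(a),yel(s))
print('expected clip-top shift px for 8mm', proj('scene',(.695,.038,.158))-proj('scene',(.695,.038,.166)))
c=cv2.resize(s[120:240,200:330,::-1],(800,738),interpolation=cv2.INTER_CUBIC)[:600];cv2.imwrite('pics/c7.png',c)"
```

```text
t 18.175 tcp [467.3145  36.302   63.8189] yang 1.5808739233413172 F [1.767  0.5811 7.6697] gap 0.37982591099938984
now-axes [-2.171  -0.5244  3.8241] after-turn axes [-2.1711 -0.5242  3.8241] turn 7.759654642036651e-05
(np.float64(281.03061224489795), np.float64(210.6173469387755), 392) (np.float64(280.8481012658228), np.float64(208.80759493670885), 395)
expected clip-top shift px for 8mm [-0.0648  1.832 ]
```

View pics/c7.png

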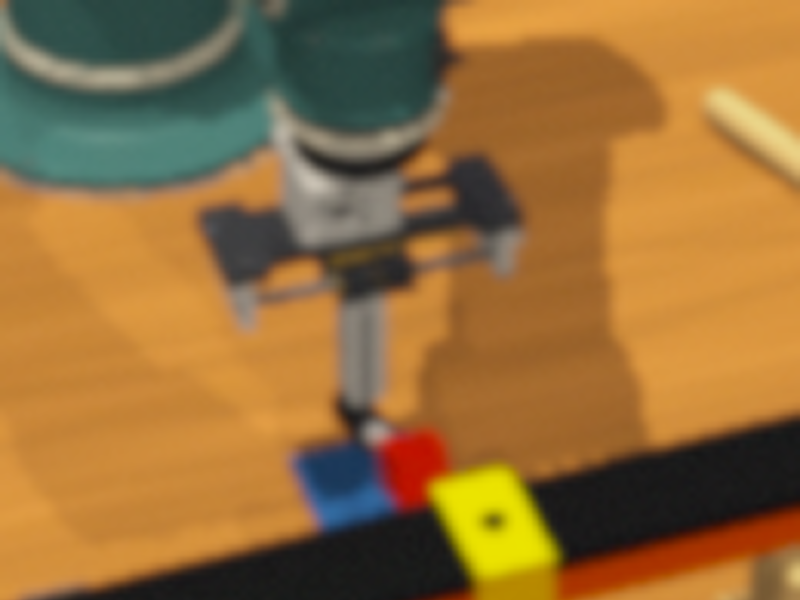

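The lintel has lifted about 8 mm (clip up 1.8 px). I keep pressing until the stop.

Request:
jog_arm(
  deltas=[0,0,2,0,0,0,0,2,0,0,0,0,2,0,0,0,0,0,0,0],
)

```text
t: 18.77
ee_pos: [0.4671, 0.0363, 0.0578]
tool_rot: [-0.005, 1.0, 0.0, 0.001]
force: [1.1, -0.2, 7.8]
finger_gap: 0.005
```

Request:
jog_arm(
  deltas=[0,0,2,0,0,0,0,1,0,0,0,0,0,0,0],
)

```text
t: 19.15
ee_pos: [0.4672, 0.0363, 0.0548]
tool_rot: [-0.005, 1.0, 0.0, 0.001]
force: [0.6, 0.3, 8.0]
finger_gap: 0.003
```

```bash
cat >> h.py <<'E'
def yel(q):
    m=mask(q,(22,120,100),(35,255,255),(255,185,310,240));ys,xs=np.nonzero(m);return xs.mean(),ys.mean(),len(xs)
E
python3 -c "
from h import *
go((467,36,57),np.pi/2+.01)
print(yel(vision.get_image('scene')))"
```

```text
t 19.15 tcp [467.19    36.2699  54.8297] yang 1.5808233885194285 F [0.5898 0.317  7.9999] gap 0.2582907285806092
now-axes [ 0.188  -0.2677 -2.1708] after-turn axes [ 0.188  -0.2677 -2.1708] turn 2.7061724531929343e-05
(np.float64(280.5721271393643), np.float64(207.1515892420538), 409)
```

Request:
jog_arm(
  deltas=[0,0,1,0,0,0,0,1,0,0,0,0,0,0,0],
)

```text
t: 19.58
ee_pos: [0.4676, 0.0363, 0.0532]
tool_rot: [-0.005, 1.0, 0.0, 0.001]
force: [0.2, -0.6, 12.1]
finger_gap: 0.006
```

Stop reached (force rising to 12 N). Now I let it come back up.

Request:
jog_arm(
  deltas=[-0.5,0,-8,0,0,-0.5,0,-10,0,0,-1,0,-10,0,0,-1,0,-10,0,0,0,0,-10,0,0],
)

```text
t: 20.2
ee_pos: [0.4692, 0.0363, 0.101]
tool_rot: [-0.005, 1.0, -0.0, 0.0]
force: [-0.8, 0.4, 0.7]
finger_gap: 0.006
```

Request:
jog_arm(
  deltas=[0,0,-15,0,0,0,60,0,0,0,0,60,0,0,0,0,40,0,0,0,0,0,0,0,0],
)

```text
t: 20.82
ee_pos: [0.467, 0.1993, 0.1159]
tool_rot: [-0.007, 1.0, 0.0, 0.0]
force: [-0.4, 0.0, 0.3]
finger_gap: 0.005
```

```bash
python3 -c "
from h import *
im=vision.get_image('top');s=vision.get_image('scene')
go((470,36,105),np.pi/2+.01)
print(yel(s));a=np.load('pics/top6.npy')
for q in(a,im):
  print('hub',rect('top',mask(q,(0,170,90),(6,255,255),(225,170,260,200)),.110))
  m=mask(q,(105,110,40),(125,255,255),(222,150,256,240));print('rear',ray('top',[(c,np.nonzero(m[:,c])[0][-1]+.5) for c in range(243,250)],.01)[:,0].mean())
c=cv2.resize(im[130:250,190:310,::-1],(400,400),interpolation=cv2.INTER_CUBIC)
d=cv2.resize(s[120:220,220:320,::-1],(400,400),interpolation=cv2.INTER_CUBIC)
cv2.imwrite('pics/c8.png',np.hstack([c,d]))
"
```

```text
t 20.925 tcp [467.463  195.8805 115.8166] yang 1.5812567595342082 F [-0.1929 -0.3763  0.074 ] gap 0.3568453077005419
now-axes [  -0.8633 -159.894    10.8795] after-turn axes [  -0.9369 -159.8936   10.8795] turn 0.0004604327393114005
(np.float64(281.05357142857144), np.float64(210.67857142857142), 392)
hub (((577.4674682617188, 36.03262710571289), (26.459537506103516, 26.29702377319336), 1.690255045890808), array([577.4557,  36.0203]), 64)
rear 0.4455318416478425
hub (((577.4674682617188, 36.03262710571289), (26.459537506103516, 26.29702377319336), 1.690255045890808), array([577.4557,  36.0203]), 64)
rear 0.4459742717051708
```

View pics/c8.png

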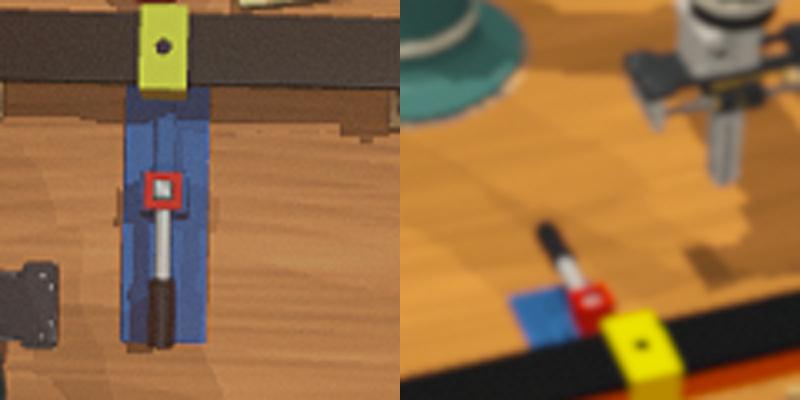

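Hub, jack and clip are all back at their first readings: the rocker is up and nothing has shifted. Second press.

Request:
jog_arm(
  deltas=[-1,-40,0,0,0,-1,-60,0,0,0,0,-50,0,0,0,0,-10,0,0,0,0,0,5,0,0],
)

```text
t: 21.55
ee_pos: [0.4713, 0.0355, 0.1108]
tool_rot: [-0.004, 1.0, 0.0, 0.0]
force: [0.4, 1.0, -0.6]
finger_gap: 0.004
```

```bash
python3 -c "
from h import *
go((469.5,36.3,105),np.pi/2+.01)"
```

```text
t 21.55 tcp [471.2737  35.5106 110.7775] yang 1.578811835289679 F [ 0.3592  1.0079 -0.5845] gap 0.37074350785777554
now-axes [1.7722 0.8025 5.7762] after-turn axes [1.7706 0.806  5.7762] turn -0.0019844915052176226
```

Request:
jog_arm(
  deltas=[2,0.5,8,0,0,0.5,0,8,0,0,0.5,0,8,0,0,0.5,0,7,0,0,0.5,0,7,0,0],
)

```text
t: 22.18
ee_pos: [0.466, 0.037, 0.0716]
tool_rot: [-0.005, 1.0, -0.0, -0.001]
force: [-5.9, 0.3, 3.5]
finger_gap: 0.006
```

Request:
jog_arm(
  deltas=[0.5,0,7,0,0,0,0,6,0,0,0,0,4,0,0,0,0,2,0,0,0,0,0,0,0],
)

```text
t: 22.8
ee_pos: [0.4655, 0.037, 0.0528]
tool_rot: [-0.005, 1.0, -0.0, -0.001]
force: [-6.9, 0.9, 7.4]
finger_gap: 0.006
```

```bash
python3 -c "
from h import *
go((467,36,53),np.pi/2+.01)
print(yel(vision.get_image('scene')))"
```

```text
t 22.8 tcp [465.5484  36.9963  52.8028] yang 1.581435731595344 F [-6.8527  0.8948  7.4134] gap 0.5403316387123113
now-axes [-1.4405 -1.0117 -0.2002] after-turn axes [-1.4411 -1.0108 -0.2002] turn 0.0006394048004474406
(np.float64(280.6014851485148), np.float64(207.11138613861385), 404)
```

Request:
jog_arm(
  deltas=[0.5,0,1,0,0,0.5,0,1,0,0,0,0,0,0,0,0,0,0,0,0,0,0,0,0,0],
)

```text
t: 23.48
ee_pos: [0.4655, 0.0371, 0.0514]
tool_rot: [-0.005, 1.0, 0.0, -0.0]
force: [-4.6, 1.4, 12.4]
finger_gap: 0.009
```

```bash
python3 -c "
from h import *
go((467,36,53),np.pi/2+.01)
im=vision.get_image('top');s=vision.get_image('scene');print(yel(s))
m=mask(im,(105,110,40),(125,255,255),(222,150,256,240));print('rear',ray('top',[(c,np.nonzero(m[:,c])[0][-1]+.5) for c in range(243,250) if m[:,c].any()],.01)[:,0])
c=cv2.resize(im[130:250,190:310,::-1],(400,400),interpolation=cv2.INTER_CUBIC)
d=cv2.resize(s[120:220,220:320,::-1],(400,400),interpolation=cv2.INTER_CUBIC)
cv2.imwrite('pics/c9.png',np.hstack([c,d]))"
```

```text
t 23.475 tcp [465.4897  37.0635  51.3738] yang 1.5814061980465208 F [-4.5611  1.3673 12.3579] gap 0.8919699237443892
now-axes [-1.4985 -1.0793 -1.6267] after-turn axes [-1.4992 -1.0784 -1.6267] turn 0.0006098712516244831
(np.float64(280.6757425742574), np.float64(206.990099009901), 404)
rear [0.5975 0.5473 0.5474 0.5475 0.5475 0.5508 0.554 ]
```

View pics/c9.png

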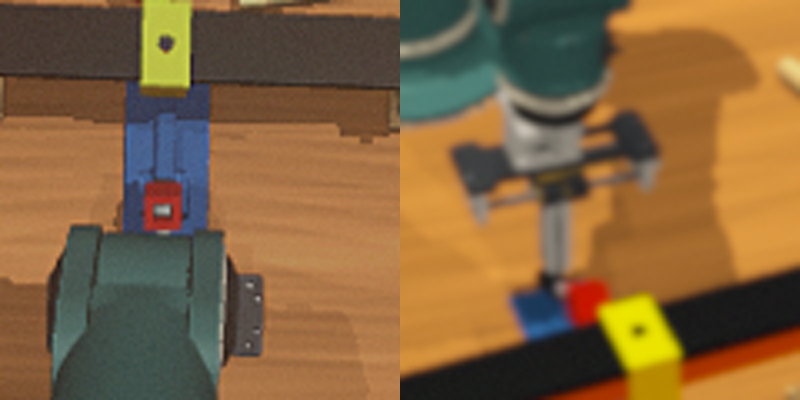

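```bash
python3 -c "
from bench import job_done
print(job_done())"
```

```text
the job is handed in; nothing more can be done
None
```

I finished the whole sequence and handed the job in at about 23.5 s. `job_done` gives no verdict, so I don't know the score.

- **Placing the jack:** I gripped it by the tower, carried it in about 2.5 mm off the bench, set it down and let go. From the shaft and rear-edge measurements, the saddle is about 1 mm from the clip's centre dot. I couldn't see the saddle under the lintel to check this directly.
- **Fitting the handle:** it went onto the shaft until it stopped (42 N push), with the lever pointing away from the saddle.
- **First stroke:** I pressed until the force rose to 12 N at the stop, and the clip rose about 15 mm. After release, the hub, jack and clip were back at their earlier readings to within about half a millimetre.
- **Second press, held at hand-in:** the closed fingertips press the grip down with about 12 N, and the clip is again about 15 mm up, which means the rocker is at its stop. The last picture shows the handle still on the shaft.

**Remaining doubts:**
- A sideways pull of about 5 N was still on the tool at the end.
- The arm hid the jack's rear edge in the last view, so my final check that the jack hadn't moved failed. I had last confirmed that before the second press.

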